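# Shut the sample hopper's gate and clamp it with the knurled nut

## Task

Make the sample hopper ready for filling: push its slide gate fully shut, until the spring catch clicks down behind it, and after that screw the big knurled nut on the stud down (clockwise from above) until it stops tight. Leave the bowls, jar, scoop and timer around the hopper where they are.

Things in the scene. Friction and masses are not known exactly. Their poses are not given: they have to be found in the camera images.
- hopper: bench hopper of aluminium and steel, fixed: base 285 x 130 mm, side walls, a cross bridge (top z = 72 mm, x = -55 to -5 mm) with an upright stud, and a square open hopper (rim 120 x 120 mm, 131 mm high, centre x = +100 mm). Origin on the bench, z up; +x runs from the gate's handle past catch and bridge to the hopper, the way the gate is pushed shut
- gate (a joint): how far the flat steel slide gate stands open, m: 0 = shut on its end stop, 0.072 = fully open. It slides along the hopper's x (shutting is +x) against 6 N of friction, and about 7 N more where its lug lifts the catch over the last 28 mm; the lug is past the catch only 2 mm before the stop. The caught gate stays within about 2 mm of the stop
- gate_handle (a point): point 6 mm below the top of the gate's upright handle, in its middle, z = 88 mm. The handle is a plate at the gate's front end, 10 mm thick along the hopper's x (rolled top 12 mm), 60 mm wide along y, z = 48 to 94 mm; pinch it from above or push its front. With the gate shut it is at hopper x = -125 mm, y = 0, 95 mm before the nut's axis
- catch (a joint): angle of the spring catch, rad: 0 = down, about 0.17 while the gate's lug lifts it. It snaps back to 0 by itself when the lug has passed, then stands behind the lug and holds the gate. It need not be touched
- catch_hook (a point): lower end of the catch's hook (z = 49 mm when down): a dark steel finger 12 mm wide, 42 mm long, hinged at the bridge's front, 28 mm to the +y side of the hopper's centre line; it rises to z = 68 mm
- nut (a joint): angle of the knurled clamp nut on the stud, rad: 0 = screwed down tight on its stop, grows as it is unscrewed (anticlockwise from above) up to 4.8; clockwise from above tightens. It climbs 12 mm per full turn. Thread friction about 0.2 N m; it stays where it is left
- nut_grip (a point): point on the nut's vertical axis, 22 mm above its underside, 12 mm below its top. Knurled steel nut 51 mm in diameter, 34 mm high, gripped across from above at any yaw. Over the bridge at hopper x = -30 mm, y = 0; tight: this point at z = 98 mm, underside at 76 mm. The stud (15 mm thick) comes up through it to z = 124 mm. The hopper's rim is 70 mm from the axis
- empty_bowl: empty steel bowl, 103 mm across, 45 mm high, origin at the centre of its underside; bystander
- grain_bowl: steel bowl of grain, 121 mm across, 49 mm high, origin at the centre of its underside; bystander
- sample_jar: screw-cap sample jar with a white cap, 54 mm diameter, 92 mm high, origin at the centre of its underside; bystander
- scoop: metal hand scoop, 199 x 56 x 48 mm, lying beside the hopper, origin at the centre of its underside; bystander
- stopwatch: small white timer, 60 x 60 x 18 mm, origin at the centre of its underside; bystander

How it is judged:
By the outcome, as a careful person would: the job done as asked, in the order asked, and still so for the second after the job is handed in, with the robot touching nothing.
It also fails if it takes over 72 s, if anything falls off the work surface, if the arm or the gripper's body presses on something with over 40 N, if the wrist force passes 120 N, or if a joint passes its speed limit or range.

## Robot

A 7-joint arm with a two-finger parallel gripper is mounted at the origin on a cart in front of the work surface, level with it; the furniture and walls round the work are solid. World frame = base frame: x ahead of the robot, y to its left, z up, the work surface at z = 0. Lengths are in mm, angles in degrees, forces in N, time in s.
With the tool pointing down it reaches from about 400 to 875 mm from the base axis. Payload 6.5 kg.
Tool frame: the origin (TCP) lies on the centre line of the jaws, within the pads' length; the fingertips stand 14 mm ahead of it and the grasp point (between the pads) lies 5 mm behind it; z points along the fingers, y is the line along which they close (so a half turn about z gives the same grasp; the last joint's range is limited). The gripper opens to 85 mm and grips with 20 to 120 N. Pads are 22 mm wide; open, the fingers measure 114 mm over their backs; the gripper's body (76 mm by 85 mm) begins 54 mm behind the grasp point. The pads swing forward as they close: fully open they stand 13 mm farther back than shut.
Start: joints at [-3.793, 30.733, -0.252, 88.115, 0.149, 61.152, -4.079], TCP at [649.992, 0.001, 245.29] pointing down, gripper open.
Joint ranges: [-154.64, 154.64], [-21.42, 123.67], [-72.66, 72.17], [13.99, 137.28], [-74.86, 254.86], [10.95, 109.41], [-158.01, 158.01]. Speed limits (degrees/s): [136.94, 136.94, 180, 180, 180, 180, 180].

## Interface

Orientations are given as a 3x3 rotation matrix whose columns are the frame's x, y, z axes.
In Python, from rig import r gives the robot as it stands.
- The arm moves only by the shell command python3 inch.py FILE [OPENING] [FORCE], which reads ROWS from the file FILE. ROWS is a JSON list of rows, 1 to 8 of them, each of 4 numbers: dx, dy, dz in mm, then a turn about the tool's z in degrees; each row is the pose to reach, as a shift and turn from the pose commanded when the command began, along the tool's axes at that moment; what a row does not reach only later rows make up. A row lasts 1/8 s, in which the tool goes at most 62.5 mm and 10.7 degrees, less where a joint would pass 70% of its speed; a pose out of reach is approached as far as the arm can. OPENING is the opening from 0.0 (shut) to 1.0 (fully open), set as the command begins (- or left out keeps the last). The fingers move at their own pace and stop on an object; FORCE is the grip in N (left out, the last holds). Time passes only in rows, so rows that do not move let the fingers close. It prints the time, the measured TCP pose, the force, the opening and the grip force at its end. Input that does not fit is refused with a message, and nothing moves.
- r.get_obs(): the state, without advancing time (a new reading comes with each control period).
- r.snapshot(name): name is "scene" or "side" or "wrist"; returns the picture (420x560x3 uint8, blue, green, red); there is no depth.
- r.calibration(name): a dict with "vfov" (degrees; the focal length in pixels is half the picture's height over the tangent of half this angle, whatever the lens; pixels are square), "cx", "cy" (the principal point, pixels), "k1" (the pictures are not rectified: a ray, as slopes to the right and down, at radius r is drawn at 1 + k1 r^2 times it, then the intrinsics apply), "cam_to_world" (4x4, takes a point from camera to world coordinates). Camera axes: x right, y down, z forward; pixel columns grow to the right and rows downward; lengths in mm; the calibration is good to about 2 mm. A picture is of the moment at which its call begins: read the wrist's pose just before it. calibration takes no time and is no camera call; for the wrist camera it gives the pose at the moment of the call.
- r.sign_off(): hands the job in; it is judged then, once.
The state is a dict: "t": time; "joint_positions": joint angles; "qd": joint speeds; "joint_torque": joint torques, N m; "eef_pos": TCP position; "tcp_rot": TCP orientation; "force": force on the tool from outside, world axes, zero at the start; "moment": the same for the moment, N m; "grip_width": opening from 0.0 (shut) to 1.0 (fully open); "grasp_force": force on a finger pad.
Only numpy, scipy, OpenCV 4.12 (cv2) and the standard library are available. Lean on these libraries where they do the work, as an engineer would, in place of code of your own. Each camera call takes 0.05 s, during which the arm holds its last target. There are 200 camera calls.

## Working session

There is one attempt and no reset: what is moved stays moved. The work goes in short steps, Python scripts to look and compute and a shell command to move; the robot and the scene stay as the last step left them, time stands still between calls to the robot, and variables do not carry over. Pictures are saved under pics/ and viewed, at most 10 in all, crops included, and the job is handed in when it is done.

```bash
ls; mkdir -p pics
python3 - <<'E'
from rig import r
import cv2,numpy as np
for n in("scene","side","wrist"):
    c=r.calibration(n); cv2.imwrite(f"pics/{n}0.png",r.snapshot(n)); print(n,c["vfov"],c["cx"],c["cy"],c["k1"],np.round(c["cam_to_world"],3).tolist())
o=r.get_obs();print(o["t"],np.round(o["tcp_rot"],3).tolist(),o["force"],o["grip_width"])
E
```

```text
inch.py
pics
rig.py
scene 49.55700904137338 282.2141214841282 205.7966154786409 -0.0061329335564921554 [[-0.82, -0.418, 0.391, 251.594], [-0.572, 0.611, -0.547, 569.428], [-0.011, -0.673, -0.74, 791.155], [0.0, 0.0, 0.0, 1.0]]
side 53.42586477770388 283.7564079918626 206.83581187692243 -0.12588097149177582 [[-1.0, 0.016, 0.001, 592.213], [0.006, 0.464, -0.886, 866.869], [-0.015, -0.886, -0.464, 517.65], [0.0, 0.0, 0.0, 1.0]]
wrist 63.494744760567514 275.9736474358979 210.3716353035832 -0.08570400947328011 [[1.0, 0.001, -0.002, 649.318], [0.0, -0.959, -0.285, 73.224], [-0.003, 0.285, -0.959, 372.627], [0.0, 0.0, 0.0, 1.0]]
0.15 [[-0.0, 1.0, -0.001], [1.0, 0.0, -0.0], [-0.0, -0.001, -1.0]] [ 0.03205655 -0.70372983  0.07409563] 0.9968930109837525
```

View pics/scene0.png

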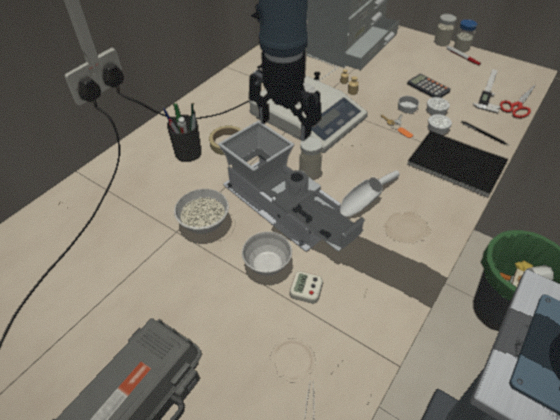

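View pics/side0.png

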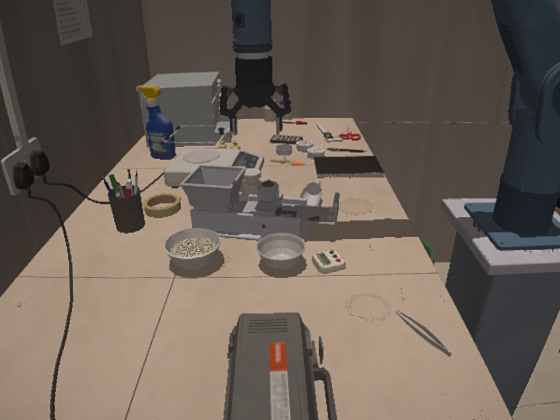

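View pics/wrist0.png

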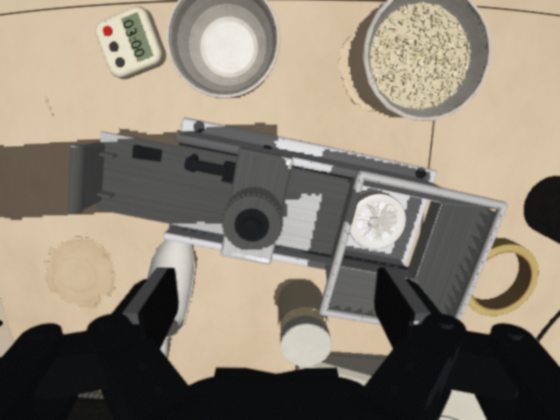

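```bash
cat > h.py <<'E'
import cv2,numpy as np
from rig import r
def ray(c,p):
    f=210/np.tan(np.radians(c["vfov"]/2)); d=(np.array(p,float)-[c["cx"],c["cy"]])/f
    u=d.copy()
    for _ in range(20): u=d/(1+c["k1"]*(u@u))
    M=np.array(c["cam_to_world"]); v=M[:3,:3]@[*u,1]; return M[:3,3],v/np.linalg.norm(v)
def plane(c,p,z):
    o,v=ray(c,p); return o+v*(z-o[2])/v[2]
def tri(*cp):
    A=np.zeros((3,3));b=np.zeros(3);R=[ray(c,p) for c,p in cp]
    for o,v in R: P=np.eye(3)-np.outer(v,v);A+=P;b+=P@o
    x=np.linalg.solve(A,b); return x,[np.linalg.norm((np.eye(3)-np.outer(v,v))@(x-o)) for o,v in R]
E
python3 - <<'E'
import cv2
w=cv2.imread("pics/wrist0.png");s=cv2.imread("pics/side0.png");c=cv2.imread("pics/scene0.png")
R=lambda i,x,y,w,h,k:cv2.convertScaleAbs(cv2.resize(i[y:y+h,x:x+w],None,fx=k,fy=k,interpolation=2),alpha=1.5)
cv2.imwrite("pics/wc.png",R(w,60,110,264,170,3))
a=R(s,180,155,170,85,4.5); b=R(c,215,110,160,140,2.1)
cv2.imwrite("pics/sc.png",a)
cv2.imwrite("pics/cc.png",R(c,220,115,150,135,4.4))
E
```

```text
(no output)
```

View pics/wc.png

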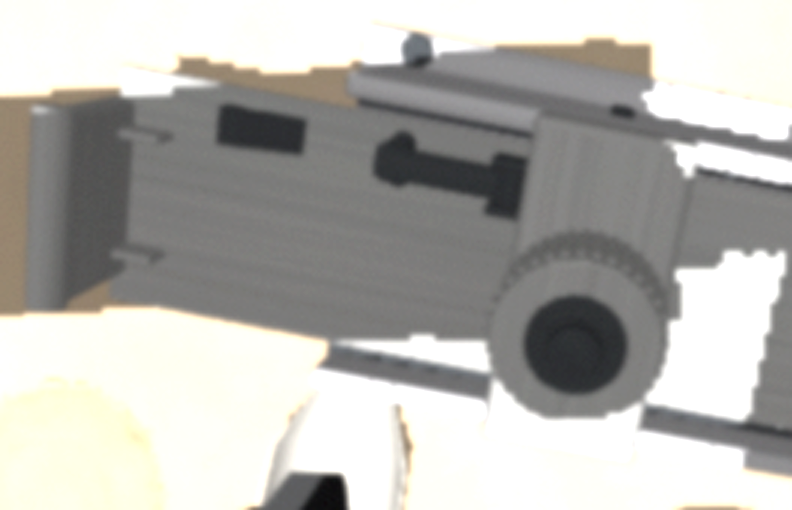

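View pics/sc.png

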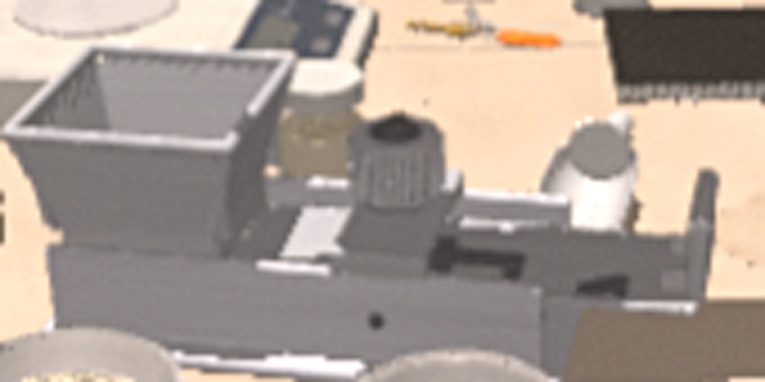

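View pics/cc.png

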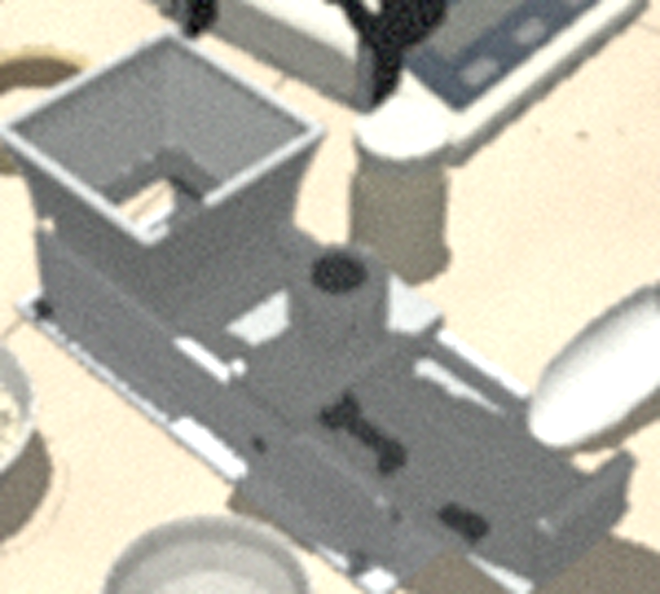

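Run:
```python
from h import *
C={n:r.calibration(n) for n in("scene","side","wrist")}
S=lambda x,y:(C["side"],(180+x/4.5,155+y/4.5)); K=lambda x,y:(C["scene"],(220+x/4.4,115+y/4.4)); W=lambda x,y:(C["wrist"],(60+x/3,110+y/3)); W0=lambda x,y:(C["wrist"],(x,y))
def show(n,*a):
    x,e=tri(*a); print(n,np.round(x,1),np.round(e,1)); return x
a=show("rim-x+y",S(238,147),K(150,243),W0(360,173))
b=show("rim+x+y",S(5,132),K(5,130),W0(506,203))
c=show("rim-x-y",S(292,55),K(325,128),W0(323,312))
d=show("rim+x-y",S(95,48),K(170,33))
for p,q in((a,b),(c,d),(c,a),(d,b)): v=q-p; print(np.linalg.norm(v[:2]),np.degrees(np.arctan2(v[1],v[0])))
show("studtop",S(395,127),K(340,270),W(575,345))
show("handle -y end",S(703,172),K(632,457),W(46,306))
show("slot",S(605,285),K(465,522),W(261,130))
print("rimc",(a+b+c+d)/4)
for p in((46,106),(46,306)): print(plane(*W(*p),94))
```

```text
rim-x+y [707.9  30.  130. ] [2.8 1.  1.9]
rim+x+y [825.4   5.5 128.8] [1.1 3.4 2.4]
rim-x-y [687.6 -87.7 129.4] [0.1 0.7 0.7]
rim+x-y [ 800.3 -107.6  128.4] [0.5 0.5]
120.00825296489292 -11.798884554192288
114.43161255988058 -10.016285583285109
119.42850186199051 80.18302723843756
115.8071487483428 77.45812347451437
studtop [629.5 -14.9 118.5] [0.3 0.6 0.4]
handle -y end [467.9 -13.4  89.7] [1.9 1.7 0.8]
slot [524.2  34.2  50.1] [0.7 0.  0.7]
rimc [755.30354524 -39.95569028 129.14581051]
[480.17499269  47.19359564  94.        ]
[470.6302383  -11.32498158  94.        ]
```

```bash
echo '[[5, -45, 25, 4], [10, -90, 50, 8], [15, -135, 75, 11], [18, -175, 95, 11], [18, -175, 95, 11], [18, -175, 95, 11]]' > m.json && python3 inch.py m.json 1.0 60
python3 - <<'E'
from h import *
import json
c=r.calibration("wrist");i=r.snapshot("wrist");json.dump({k:np.array(v).tolist() for k,v in c.items()},open("c1.json","w"))
cv2.imwrite("pics/w1raw.png",i);cv2.imwrite("pics/w1.png",cv2.convertScaleAbs(cv2.resize(i,(800,600)),alpha=1.4))
print(r.get_obs()["joint_positions"])
E
```

```text
t: 0.9
eef_pos: [476.2, 18.0, 150.8]
tcp_rot: [[0.191, 0.982, 0.002], [0.982, -0.191, 0.0], [0.0, 0.002, -1.0]]
force: [0.6, -0.8, -0.1]
grip_width: 1.002
grasp_force: 0.0
[ -8.12863819  22.06554961   0.66398113 118.31335378  -0.38114398
  39.48814986 -18.22704446]
```

View pics/w1.png

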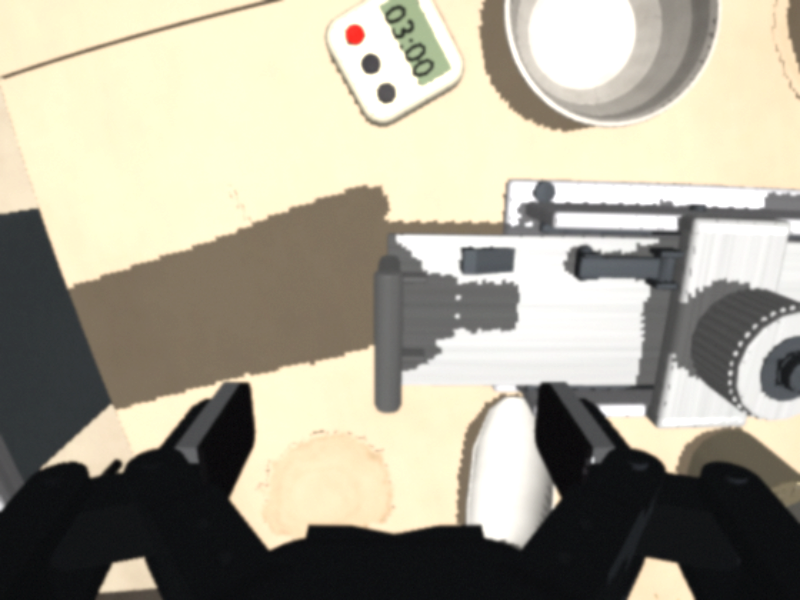

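Run:
```python
from h import *
import json
c1=json.load(open("c1.json"));c0=r.calibration("wrist").copy();
# initial wrist pose as printed
c0["cam_to_world"]=np.array([[1,.001,-.002,649.318],[0,-.959,-.285,73.224],[-.003,.285,-.959,372.627],[0,0,0,1]])
k=560/800
for a,b in(((388,262),(46,106)),((388,408),(46,306)),((487,260),(261,130)),((794,372),(575,345))):
    x,e=tri((c1,(a[0]*k,a[1]*k)),(c0,(60+b[0]/3,110+b[1]/3)));print(np.round(x,1),np.round(e,1))
h=[plane(c1,(388*k,y*k),94) for y in(262,408)];print(h,np.mean(h,0))
```

```text
[479.1  49.1  91. ] [2.1 2.1]
[466.8 -13.3  88.3] [0.3 0.3]
[524.6  34.3  49. ] [0.1 0.1]
[629.2 -15.5 116.8] [0.5 0.5]
[array([479.67804379,  51.82174211,  94.        ]), array([467.32553854, -10.56656829,  94.        ])] [473.50179116  20.62758691  94.        ]
```

```bash
echo '[[0, -2.5, 35, 0], [0, -2.5, 70, 0], [0, -2.5, 70, 0]]' > m.json && python3 inch.py m.json 1.0 60; echo '[[0, 0, 0, 0], [0, 0, 0, 0], [0, 0, 0, 0], [0, 0, 0, 0]]' > m.json && python3 inch.py m.json 0 60
```

```text
t: 1.32
eef_pos: [472.2, 18.3, 79.0]
tcp_rot: [[0.191, 0.982, -0.003], [0.982, -0.191, -0.0], [-0.001, -0.003, -1.0]]
force: [0.4, -0.9, 0.1]
grip_width: 1.003
grasp_force: 0.0
t: 1.82
eef_pos: [472.9, 18.5, 80.8]
tcp_rot: [[0.191, 0.982, 0.001], [0.982, -0.191, 0.0], [0.0, 0.001, -1.0]]
force: [-0.5, 0.1, -0.1]
grip_width: 0.147
grasp_force: 0.0
```

```bash
echo '[[0, 0, 0, 0], [0, 0, 0, 0]]' > m.json && python3 inch.py m.json; echo '[[0, 5, 0, 0], [0, 10, 0, 0], [0, 15, 0, 0], [0, 20, 0, 0], [0, 25, 0, 0], [0, 30, 0, 0], [0, 30, 0, 0]]' > m.json && python3 inch.py m.json
```

```text
t: 2.08
eef_pos: [473.1, 18.5, 80.9]
tcp_rot: [[0.192, 0.981, 0.001], [0.981, -0.192, 0.0], [0.0, 0.001, -1.0]]
force: [-0.6, 0.2, 5.4]
grip_width: 0.108
grasp_force: 59.2
t: 2.95
eef_pos: [501.4, 12.7, 80.9]
tcp_rot: [[0.192, 0.981, -0.001], [0.981, -0.192, 0.0], [-0.0, -0.001, -1.0]]
force: [-3.9, -1.2, 10.3]
grip_width: 0.107
grasp_force: 59.8
```

```bash
echo '[[0, 5, 0, 0], [0, 10, 0, 0], [0, 15, 0, 0], [0, 20, 0, 0], [0, 25, 0, 0], [0, 28, 0, 0], [0, 28, 0, 0]]' > m.json && python3 inch.py m.json; echo '[[0, 1, 0, 0], [0, 2, 0, 0], [0, 3, 0, 0], [0, 3, 0, 0]]' > m.json && python3 inch.py m.json;echo '[[0, 1, 0, 0], [0, 2, 0, 0], [0, 3, 0, 0], [0, 3, 0, 0]]' > m.json && python3 inch.py m.json
```

```text
t: 3.82
eef_pos: [527.9, 7.3, 80.9]
tcp_rot: [[0.192, 0.981, -0.003], [0.981, -0.192, 0.0], [-0.001, -0.003, -1.0]]
force: [-7.1, 0.6, 12.2]
grip_width: 0.102
grasp_force: 60.2
t: 4.32
eef_pos: [530.8, 6.7, 80.9]
tcp_rot: [[0.192, 0.981, -0.003], [0.981, -0.192, -0.0], [-0.001, -0.003, -1.0]]
force: [-5.7, -0.2, 12.3]
grip_width: 0.103
grasp_force: 60.2
t: 4.82
eef_pos: [534.9, 5.9, 80.9]
tcp_rot: [[0.192, 0.981, -0.001], [0.981, -0.192, -0.0], [-0.0, -0.001, -1.0]]
force: [-3.3, -1.2, 8.2]
grip_width: 0.101
grasp_force: 59.6
```

```bash
echo '[[0, 1, 0, 0], [0, 2, 0, 0], [0, 3, 0, 0], [0, 3, 0, 0]]' > m.json && python3 inch.py m.json;echo '[[0, 1, 0, 0], [0, 2, 0, 0], [0, 2, 0, 0]]' > m.json && python3 inch.py m.json
```

```text
t: 5.32
eef_pos: [537.1, 5.5, 80.9]
tcp_rot: [[0.192, 0.981, -0.003], [0.981, -0.192, -0.0], [-0.001, -0.002, -1.0]]
force: [-5.8, 0.4, 10.9]
grip_width: 0.099
grasp_force: 60.0
t: 5.7
eef_pos: [537.1, 5.5, 80.9]
tcp_rot: [[0.191, 0.981, -0.006], [0.981, -0.191, 0.0], [-0.001, -0.006, -1.0]]
force: [-11.9, 1.4, 18.2]
grip_width: 0.106
grasp_force: 61.0
```

```bash
echo '[[0, 1, 0, 0], [0, 2, 0, 0], [0, 3, 0, 0], [0, 3, 0, 0]]' > m.json && python3 inch.py m.json;echo '[[0, -5, 0, 0], [0, -5, 0, 0], [0, -5, 0, 0], [0, -5, 0, 0]]' > m.json && python3 inch.py m.json 0.4; echo '[[0, 0, -30, 0], [0, 0, -60, 0], [0, 0, -100, 0], [0, 0, -100, 0]]' > m.json && python3 inch.py m.json 1.0;  python3 - <<'E'
from h import *
import json
c=r.calibration("wrist");i=r.snapshot("wrist");json.dump({k:np.array(v).tolist() for k,v in c.items()},open("c2.json","w"))
cv2.imwrite("pics/w2raw.png",i);cv2.imwrite("pics/w2.png",cv2.convertScaleAbs(cv2.resize(i,(800,600)),alpha=1.4))
E
```

```text
t: 6.2
eef_pos: [537.2, 5.4, 80.8]
tcp_rot: [[0.191, 0.981, -0.012], [0.982, -0.191, 0.001], [-0.002, -0.012, -1.0]]
force: [-21.0, 2.7, 27.9]
grip_width: 0.101
grasp_force: 62.6
t: 6.7
eef_pos: [538.6, 5.6, 80.2]
tcp_rot: [[0.191, 0.982, 0.0], [0.982, -0.191, -0.0], [-0.0, 0.0, -1.0]]
force: [0.9, -0.3, 0.6]
grip_width: 0.401
grasp_force: 0.0
t: 7.2
eef_pos: [540.7, 5.7, 183.2]
tcp_rot: [[0.191, 0.982, 0.006], [0.982, -0.191, 0.0], [0.002, 0.006, -1.0]]
force: [0.5, -0.1, 0.1]
grip_width: 1.002
grasp_force: 0.0
```

View pics/w2.png

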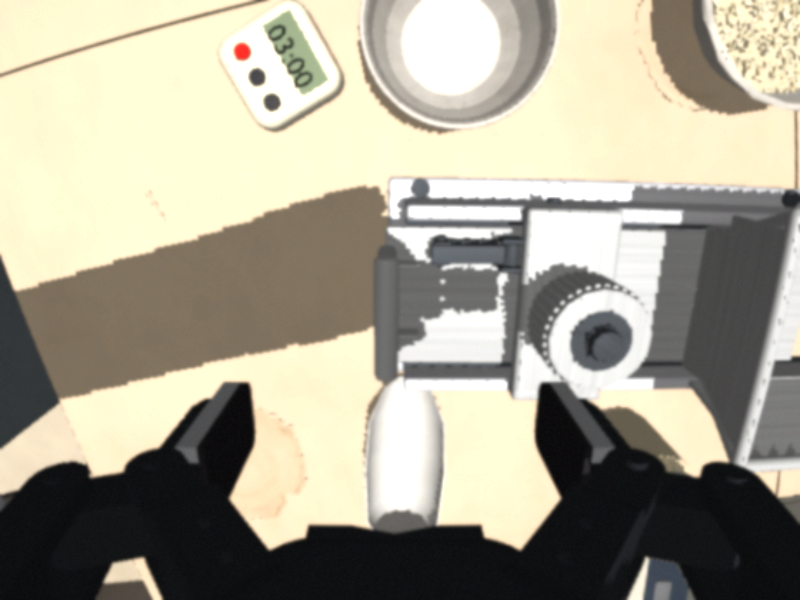

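Run:
```python
from h import *
import json
c2=json.load(open("c2.json"));c0=r.calibration("wrist").copy()
c0["cam_to_world"]=np.array([[1,.001,-.002,649.318],[0,-.959,-.285,73.224],[-.003,.285,-.959,372.627],[0,0,0,1]])
k=.7
for n,a,b in(("nuttop",(599,337),(578,331)),("stud",(606,342),(575,345))):
    x,e=tri((c2,(a[0]*k,a[1]*k)),(c0,(60+b[0]/3,110+b[1]/3)));print(n,np.round(x,1),np.round(e,1))
h=np.mean([plane(c2,(386*k,y*k),94) for y in(250,378)],0);n=plane(c2,(606*k,342*k),124);print(h,n,np.linalg.norm((n-h)[:2]),plane(c2,(606*k,342*k),118),[plane(c2,(599*k,337*k),z) for z in(110,119)])
i=r.snapshot("side");a=i[185:235,260:345]
cv2.imwrite("pics/s2.png",cv2.convertScaleAbs(cv2.resize(a,None,fx=8,fy=8,interpolation=2),alpha=1.8))
```

```text
nuttop [629.7 -13.5 112.6] [1. 1.]
stud [629.6 -14.  120. ] [0.1 0.1]
[536.88451241   7.22077064  94.        ] [628.02296368 -12.14496614 124.        ] 93.17322072652233 [630.41125658 -15.01559526 118.        ] [array([630.5253434 , -15.74984523, 110.        ]), array([627.08007399, -11.5820969 , 119.        ])]
```

View pics/s2.png

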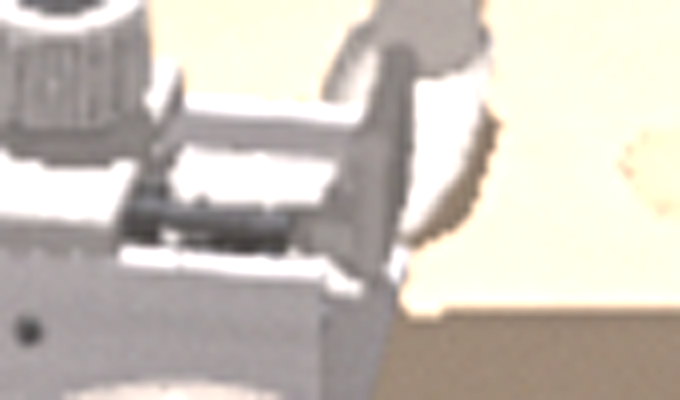

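```bash
echo '[[-1, 25, 0, -10], [-2, 50, 0, -20], [-3, 75, 0, -30], [-3, 91, 0, -40], [-3, 91, 0, -50], [-3, 91, 0, -60], [-3, 91, 0, -70], [-3, 91, 0, -80]]' > m.json && python3 inch.py m.json 1.0;echo '[[0, 0, 0, -10], [0, 0, 0, -20], [0, 0, 0, -30], [0, 0, 0, -40], [0, 0, 0, -50], [0, 0, 0, -60], [0, 0, 0, -70], [0, 0, 0, -75]]' > m.json && python3 inch.py m.json; echo '[[0, 0, 0, 0], [0, 0, 0, 0]]' > m.json && python3 inch.py m.json
python3 - <<'E'
from h import *
o=r.get_obs();print(o["joint_positions"]);R=o["tcp_rot"];print(R.T@(np.array([629.5,-14.3,100])-o["eef_pos"]))
E
```

```text
t: 8.3
eef_pos: [626.1, -14.6, 178.4]
tcp_rot: [[-0.936, 0.353, -0.003], [0.353, 0.936, 0.0], [0.003, -0.001, -1.0]]
force: [0.8, -0.7, 0.5]
grip_width: 0.998
grasp_force: 0.0
t: 9.3
eef_pos: [626.1, -14.6, 178.4]
tcp_rot: [[-0.585, -0.811, -0.003], [-0.811, 0.585, 0.001], [0.001, 0.003, -1.0]]
force: [-0.8, 0.3, -0.4]
grip_width: 0.998
grasp_force: 0.0
t: 9.55
eef_pos: [626.6, -14.6, 179.4]
tcp_rot: [[-0.589, -0.808, -0.001], [-0.808, 0.589, 0.0], [0.001, 0.001, -1.0]]
force: [-1.4, 0.5, -1.3]
grip_width: 1.0
grasp_force: 0.0
[ 20.97707791  37.16266504 -34.4799855   93.36628461  24.00018281
  57.11861027 122.57549402]
[-1.97224264 -2.24713516 79.44295417]
```

```bash
echo '[[-2, -2, 20, 0], [-2, -2, 45, 0], [-2, -2, 65, 0], [-2, -2, 80, 0], [-2, -2, 80, 0]]' > m.json && python3 inch.py m.json; echo '[[0, 0, 0, 0], [0, 0, 0, 0], [0, 0, 0, 0], [0, 0, 0, 0]]' > m.json && python3 inch.py m.json 0 80;echo '[[0, 0, 0, 0], [0, 0, 0, 0]]' > m.json && python3 inch.py m.json
```

```text
t: 10.18
eef_pos: [629.0, -14.2, 98.8]
tcp_rot: [[-0.588, -0.809, -0.002], [-0.809, 0.588, 0.0], [0.001, 0.002, -1.0]]
force: [-0.4, -0.1, 0.6]
grip_width: 1.003
grasp_force: 0.0
t: 10.68
eef_pos: [630.7, -14.3, 101.7]
tcp_rot: [[-0.588, -0.809, 0.002], [-0.809, 0.588, -0.0], [-0.001, -0.002, -1.0]]
force: [-0.6, -0.7, 5.2]
grip_width: 0.539
grasp_force: 81.2
t: 10.92
eef_pos: [630.7, -14.3, 101.7]
tcp_rot: [[-0.588, -0.809, 0.002], [-0.809, 0.588, -0.0], [-0.001, -0.002, -1.0]]
force: [-1.2, -1.2, 5.8]
grip_width: 0.539
grasp_force: 81.2
```

```bash
echo '[[0, 0, 0.3, 10], [0, 0, 0.7, 20], [0, 0, 1, 30], [0, 0, 1.3, 40], [0, 0, 1.3, 40]]' > m.json && python3 inch.py m.json; python3 -c "
from h import *
o=r.get_obs();print(o['moment'],o['joint_positions'])"
```

```text
t: 11.55
eef_pos: [631.4, -15.3, 100.3]
tcp_rot: [[-0.97, -0.242, 0.003], [-0.242, 0.97, -0.002], [-0.003, -0.003, -1.0]]
force: [1.8, -3.1, 4.7]
grip_width: 0.539
grasp_force: 81.3
[-0.77120023 -0.36736947 -0.24231817] [ 12.67980644  40.94364777 -22.1497816   95.66213902  19.86584621
  47.11387538  85.84546319]
```

```bash
echo '[[0, 0, 0.3, 10], [0, 0, 0.7, 20], [0, 0, 1, 30], [0, 0, 1.3, 40], [0, 0, 1.7, 50], [0, 0, 1.7, 50]]' > m.json && python3 inch.py m.json; python3 -c "
from h import *
o=r.get_obs();print(o['moment'],o['joint_positions'])"
echo '[[0, 0, 0.3, 10], [0, 0, 0.7, 20], [0, 0, 1, 30], [0, 0, 1, 30]]' > m.json && python3 inch.py m.json; python3 -c "
from h import *
o=r.get_obs();print(o['moment'],o['joint_positions'])"
```

```text
t: 12.3
eef_pos: [631.2, -16.8, 98.6]
tcp_rot: [[-0.809, 0.587, 0.003], [0.587, 0.809, -0.003], [-0.004, -0.001, -1.0]]
force: [1.0, -6.2, 7.6]
grip_width: 0.536
grasp_force: 81.7
[-1.34281147 -0.11638691 -0.24916337] [ 4.27346354 39.49575987 -9.84954856 96.26734891  9.14098142 44.87597619
 44.1739593 ]
t: 12.8
eef_pos: [630.4, -17.4, 97.6]
tcp_rot: [[-0.407, 0.914, 0.001], [0.914, 0.407, -0.004], [-0.004, -0.0, -1.0]]
force: [-0.8, -7.5, 10.6]
grip_width: 0.543
grasp_force: 82.0
[-1.59394598  0.3207993  -0.19449385] [-1.00090643 39.18032572 -2.28861913 96.68479763  2.38632865 44.12235891
 19.51018664]
```

```bash
echo '[[-1.7, 0, 0.5, 10], [-1.7, 0, 0.9, 20], [-1.7, 0, 1.2, 30], [-1.7, 0, 1.2, 30]]' > m.json && python3 inch.py m.json; python3 -c "
from h import *
o=r.get_obs();print(o['moment'],o['joint_positions'])"
echo '[[0, 0, 0.4, 10], [0, 0, 0.7, 20], [0, 0, 1, 30], [0, 0, 1, 30]]' > m.json && python3 inch.py m.json; python3 -c "
from h import *
o=r.get_obs();print(o['moment'],o['joint_positions'])"
```

```text
t: 13.3
eef_pos: [629.6, -17.7, 96.5]
tcp_rot: [[0.104, 0.995, -0.002], [0.995, -0.104, -0.002], [-0.002, -0.002, -1.0]]
force: [-6.0, -4.9, 16.3]
grip_width: 0.539
grasp_force: 82.7
[-1.06255948  1.51305505 -0.23761746] [-6.23881955 39.35410324  5.26013755 97.02388306 -4.64108796 43.95630113
 -4.784761  ]
t: 13.8
eef_pos: [628.8, -17.3, 95.4]
tcp_rot: [[0.585, 0.811, -0.004], [0.811, -0.585, -0.002], [-0.004, -0.002, -1.0]]
force: [-9.4, -4.5, 20.1]
grip_width: 0.541
grasp_force: 83.1
[-0.93187302  2.12043323  0.74870222] [-11.59768016  39.94920618  12.88017725  97.43557137 -11.70179065
  44.16183129 -28.9490395 ]
```

```bash
for k in 1 2; do echo '[[0, 0, 0, 5], [0, 0, 0, 10], [0, 0, 0, 10]]' > m.json && python3 inch.py m.json; python3 -c "
from h import *
o=r.get_obs();R=o['tcp_rot'];print(o['moment'],o['joint_positions'][6],np.degrees(np.arctan2(R[1][0],R[0][0])))"; done
```

```text
t: 14.18
eef_pos: [630.4, -15.3, 95.3]
tcp_rot: [[0.716, 0.698, -0.0], [0.698, -0.716, 0.001], [0.0, -0.001, -1.0]]
force: [-3.4, -0.2, 14.3]
grip_width: 0.538
grasp_force: 83.2
[-0.26614534  0.90687077  0.13995979] -37.0315936639759 44.25140047483757
t: 14.55
eef_pos: [629.5, -16.1, 95.1]
tcp_rot: [[0.823, 0.568, -0.003], [0.568, -0.823, -0.002], [-0.003, -0.0, -1.0]]
force: [-5.9, -3.0, 15.3]
grip_width: 0.545
grasp_force: 83.7
[-0.69752466  1.50633609  2.47290181] -44.87559651234895 34.625272938772824
```

```bash
for k in 1 2; do echo '[[0, 0, 0, 4], [0, 0, 0, 8], [0, 0, 0, 8]]' > m.json && python3 inch.py m.json 0 110; python3 -c "
from h import *
o=r.get_obs();R=o['tcp_rot'];print(o['moment'],o['joint_positions'][6],np.degrees(np.arctan2(R[1][0],R[0][0])))"; done
```

```text
t: 14.92
eef_pos: [632.1, -14.8, 95.1]
tcp_rot: [[0.897, 0.443, 0.003], [0.443, -0.897, 0.001], [0.003, 0.001, -1.0]]
force: [2.6, 0.2, 6.8]
grip_width: 0.529
grasp_force: 114.6
[-0.11398222 -0.23569391  0.0219898 ] -51.5485396003848 26.265261962418975
t: 15.3
eef_pos: [632.2, -15.1, 95.0]
tcp_rot: [[0.947, 0.321, 0.003], [0.321, -0.947, -0.002], [0.002, 0.003, -1.0]]
force: [2.2, -1.4, 6.6]
grip_width: 0.53
grasp_force: 114.5
[-0.55715211 -0.36100202  2.86774653] -57.73513536092308 18.750080742490415
```

```bash
for k in 1 2 3; do echo '[[0, 0, 0, 4], [0, 0, 0, 8]]' > m.json && python3 inch.py m.json; python3 -c "
from h import *
o=r.get_obs();R=o['tcp_rot'];print(o['moment'],o['joint_positions'][6],np.degrees(np.arctan2(R[1][0],R[0][0])))"; done
```

```text
t: 15.55
eef_pos: [629.3, -16.0, 94.8]
tcp_rot: [[0.984, 0.176, -0.003], [0.176, -0.984, 0.001], [-0.003, -0.001, -1.0]]
force: [-7.6, -2.2, 13.7]
grip_width: 0.532
grasp_force: 116.0
[-0.24743944  1.18284176  0.16829119] -64.51609454206181 10.135279011928825
t: 15.8
eef_pos: [629.3, -15.8, 94.7]
tcp_rot: [[0.999, 0.043, -0.003], [0.043, -0.999, -0.001], [-0.003, 0.0, -1.0]]
force: [-7.5, -2.5, 13.5]
grip_width: 0.535
grasp_force: 116.0
[-0.48352805  1.15860378  2.77521908] -70.79169251120801 2.4648940038846323
t: 16.05
eef_pos: [632.0, -16.1, 94.8]
tcp_rot: [[0.995, -0.102, 0.003], [-0.102, -0.995, -0.001], [0.003, 0.0, -1.0]]
force: [3.8, -2.5, 4.2]
grip_width: 0.532
grasp_force: 115.9
[-0.52115384 -0.39350025  0.21698877] -77.44911005310063 -5.840703092223795
```

```bash
echo '[[0, 0, 0, 0], [0, 0, 0, 0], [0, 0, 0, 0], [0, 0, 0, 0]]' > m.json && python3 inch.py m.json 1.0; echo '[[0, 0, -20, 0], [0, 0, -50, 0], [0, 0, -100, 0], [0, 0, -140, 0], [0, 0, -140, 0], [0, 0, -140, 0]]' > m.json && python3 inch.py m.json
python3 - <<'E'
from h import *
import json
c=r.calibration("wrist");i=r.snapshot("wrist");json.dump({k:np.array(v).tolist() for k,v in c.items()},open("c3.json","w"))
j=r.snapshot("side")[160:240,230:345]
a=cv2.resize(i[60:340],(560,280)); b=cv2.resize(j,(460,320),interpolation=2)
m=np.zeros((600,560,3),np.uint8);m[:280]=a;m[280:,:460]=b
cv2.imwrite("pics/f.png",cv2.convertScaleAbs(m,alpha=1.5))
E
```

```text
t: 16.55
eef_pos: [630.3, -15.5, 93.9]
tcp_rot: [[0.995, -0.104, -0.001], [-0.104, -0.995, 0.0], [-0.001, -0.0, -1.0]]
force: [-0.2, 0.1, -0.4]
grip_width: 1.0
grasp_force: 0.0
t: 17.3
eef_pos: [630.3, -15.6, 234.5]
tcp_rot: [[0.995, -0.104, 0.0], [-0.104, -0.995, 0.0], [0.0, -0.0, -1.0]]
force: [0.7, -0.3, -0.8]
grip_width: 0.998
grasp_force: 0.0
```

View pics/f.png

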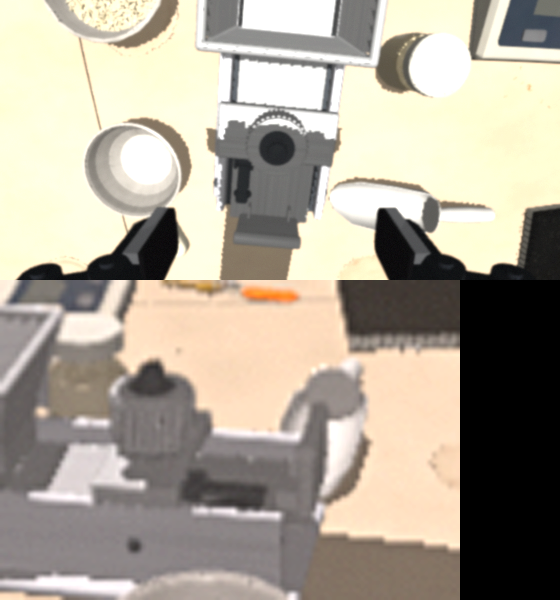

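```bash
python3 -c "
from rig import r
print(r.sign_off())"
```

```text
the job is handed in; nothing more can be done
None
```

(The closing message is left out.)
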